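# Set the portion stop of the cheese cutter and bring the block up to it

## Robot

A 6-joint arm with a two-finger parallel gripper is mounted at the origin on the work surface. World frame = base frame: x ahead of the robot, y to its left, z up, the work surface at z = 0. Lengths are in mm, angles in rad, forces in N, time in s.
With the tool pointing down it reaches from about 250 to 850 mm from the base axis. Payload 12.5 kg.
Tool frame: the origin (TCP) lies midway between the tips of the shut fingers; the grasp point (between the pads) lies 19 mm behind it; z points along the fingers, y is the line along which they close (so a half turn about z gives the same grasp; the last joint's range is limited). The gripper opens to 93 mm and grips with 3 to 60 N. Pads are 15 mm wide; open, the fingers measure 128 mm over their backs; the gripper's body (75 mm by 188 mm) begins 65 mm behind the grasp point.
Start: joints at [-1.355, 0.351, 1.652, -0, 1.139, -0.085], TCP at [162.976, -525.284, 218.633] pointing down, gripper open.
Joint ranges: [-2.75, 2.75], [-0.79, 2.1], [0.01, 2.65], [-1.57, 4.71], [0.07, 3.14], [-2.87, 2.87]. Speed limits (rad/s): [2.22, 2.22, 2.79, 3.14, 3.14, 3.14].

## Interface

Orientations are given as a rotation vector (axis times angle).
In Python, from station import arm, eyes gives the robot as it stands.
- The arm moves only by the tool step_arm, never from a script. Its argument "moves" is a list of rows, each a list of 7 numbers: the opening, from 0 (shut) to 1 (fully open), then the shift along the world's x, y, z in m, then the turn, a rotation vector about the world's x, y, z in rad. A call has 1 to 10 rows; each row is the pose to reach, as a shift and turn from the pose commanded when the call began; what a row does not reach only later rows make up. A row lasts 1/10 s, in which the tool goes at most 50 mm and 8.59 degrees, less where a joint would pass 70% of its speed; a pose out of reach is approached as far as the arm can. A call with a gripper value outside its range is refused whole. The fingers move at their own pace and stop on an object; "force" is the grip in N (left out, the last holds). Time passes only in rows, so rows that repeat a pose let the fingers close. It gives the time, the measured TCP pose, the force, the opening and the grip force at its end, in the units of the state.
- arm.sense(): the state, without advancing time (a new reading comes with each control period).
- eyes.camera(name): name is "scene" or "top"; returns a dict with "img" (400x640x3 uint8, red, green, blue), "fx", "fy", "cx", "cy" (pixels), "k1" (the pictures are not rectified: a ray, as slopes to the right and down, at radius r is drawn at 1 + k1 r^2 times it, then the intrinsics apply), "rvec" (rotation vector, rad) and "tvec" (3), from world to camera coordinates, as OpenCV has them. Camera axes: x right, y down, z forward; pixel columns grow to the right and rows downward; lengths in mm; the calibration is good to about 2 mm. A picture is of the moment at which its call begins. There is no depth.
- arm.close_job(): hands the job in; it is judged then, once.
The state is a dict: "time": time; "joint_positions": joint angles; "qd": joint speeds; "tau": joint torques, N m; "position": TCP position; "ee_rot": TCP orientation; "force": force on the tool from outside, world axes, zero at the start; "ft_torque": the same for the moment, N m; "opening": finger opening in mm; "gripper_force": force on a finger pad.
Only numpy, scipy, OpenCV 4.12 (cv2) and the standard library are available. Lean on these libraries where they do the work, as an engineer would, in place of code of your own. Each camera call takes 0.05 s, during which the arm holds its last target. There are 200 camera calls.

## Task

Make the cheese cutter ready for a cut: with your fingertips push the portion stop along its notched rail, towards the cutting slot, until it clicks into the middle one of the three notches. Then push the block of cheese along the board, across the slot, until its end lies flat against the stop, and leave the stop seated in that notch. Only push: do not lift or tip the block, and leave the raised cutting wire and the other things on the table alone.

Things in the scene. Friction and masses are not known exactly. Their poses are not given: they have to be found in the camera images.
- cutter: Cheese cutter, fixed: white board 240 mm (x) by 410 mm (y), top 35 mm above the table. Origin on the table under the board's middle; x across the board, away from the robot; y along it, to the left; z up. Dark line at y = 0: cutting slot. Cheese on the +y half, portion stop on the -y half. Along the far side, x = 94 to 106 mm, a steel bar 24 mm high: plain fence (+y half), notched rail (-y half).
- middle_notch (a point): Middle notch of the rail: centre of its mouth, on the rail's top edge, 59 mm above the table. Axes as the cutter's. The rail's top edge has three V notches, 16 mm wide along y and 8 mm deep with 45 degree flanks, centred at y = -56, -86 (this one) and -116 mm of the cutter.
- stop (a joint): Portion stop sliding on the rail. Value in m: 0 at its outer end (-y), growing in +y towards the slot, to 0.105. In a notch at 0.035 (outer), 0.065 (middle), 0.095 (inner). Starts at 0 to 0.045. Slides with 2 to 4 N. Within about 5 mm of a notch the roller drops in and draws the stop to its centre: the push force dips to nothing, then climbs; about 15 N push it out.
- stop_face (a point): Middle of the stop plate's face towards the cheese (+y), 27 mm above the board; axes as the cutter's. Aluminium plate across the board, x = -75 to 88 mm, 8 mm thick in y, from 2 to 52 mm above the board. Its carriage on the rail (x = 88 to 112 mm) reaches from this face 52 mm back to -y, 47 mm above the board, 54 mm at the round cap of the roller's stem.
- stop_back (a point): Middle of the stop plate's outer face (-y), 8 mm behind stop_face, 27 mm above the board: push here in +y. Axes as the cutter's.
- roller (a joint): Sprung detent roller in the stop's carriage (16 mm across), with a dark round cap on its stem above the carriage, 26 mm on the -y side of the plate's cheese-side face. Value in m, how far it has dropped: about 0.0005 on the rail's top edge, about 0.005 when seated in a notch.
- cheese: Loose block of semi-hard cheese on the board, 75 mm (its x) by 120 mm (its y) by 60 mm high, about 0.55 kg, sliding on the board with 2 to 5 N. Origin at the centre of its underside. It starts nearly square to the board (within 0.15 rad), wholly on the +y side of the slot, clear of the fence.
- cheese_front (a point): Centre of the block's end face towards the slot and the stop (its own -y end), 30 mm above the board.
- cheese_back (a point): Centre of the block's other end face (its +y end), 30 mm above the board: push here.
- wire_arm (a joint): Cutting wire on a steel bow with a black handle, hinged at the far edge of the board over the slot and standing raised to about 340 mm above the table, leaning back. Radians, 0 raised, growing as it is lowered towards the board.
- round_large: Bystander: white-rinded soft cheese, 86 mm across and 32 mm high, on the table. Origin at the centre of its underside.
- round_small: Bystander: white-rinded soft cheese, 66 mm across and 28 mm high, on the table. Origin at the centre of its underside.
- jar: Bystander: amber glass jar with a metal cap, 66 mm across and 85 mm high, on the table. Origin at the centre of its underside.
- knife: Bystander: cheese knife lying on the table, 260 mm long along its x, wooden handle to -x, 18 mm high. Origin on the table near its middle.
Things that resemble listed ones, but are neither listed nor needed, are in the scene too. What is meant by the cheese is not pink, purple or red, and is the larger of those in its own colour.

How it is judged (in metres and radians):
On the way, in this order (a step that is already met when the one before it is completed fails the run):
1. the portion stop sits in the middle notch, its roller dropped in (value of joint stop between 0.0625 and 0.0675 m and value of joint roller above 0.003 m and velocity of joint stop between -0.01 and 0.01 m/s), for 0.2 s.
2. the end of the cheese block lies flat against the seated stop (all of step 1 and y of cheese_front in the frame of stop_face between -0.004 and 0.004 m and x of cheese_front in the frame of stop_face between -0.065 and 0.065 m and angle between the y axis of cheese and the y axis of stop_face, either way round below 0.07 rad), for 0.2 s.
At the end, for the whole second after the job is handed in: The stop is at rest in the middle notch (within 2.5 mm, roller dropped at least 3 mm); the near end of the cheese block is within 4 mm of the stop's face, square to it within 0.07 rad and within its width; the block lies flat and still on the board; the wire arm is still raised (within 0.1 rad) (all of step 2 and angle between cheese's own z axis and vertical below 0.06 rad and height (world z) of cheese between 0.03 and 0.041 m and linear speed of cheese below 0.01 m/s and value of joint wire_arm below 0.1 rad); the robot touches nothing.
It fails at once if the cheese block is lifted off the board or tipped (height (world z) of cheese above 0.043 m or angle between cheese's own z axis and vertical above 0.15 rad).
It fails at once if the raised cutting wire is pulled down (value of joint wire_arm above 0.2 rad).
It fails at once if a bystander is moved more than 30 mm (distance of any of round_large, round_small, jar, knife from where it was at the start of the episode above 0.03 m).
It also fails if it takes over 72 s, if anything falls off the work surface, if the arm or the gripper's body presses on something with over 40 N, if the wrist force passes 120 N, or if a joint passes its speed limit or range.

## Working session

There is one attempt and no reset: what is moved stays moved. The work goes in short steps, Python scripts to look and compute and a tool call to move; the robot and the scene stay as the last step left them, time stands still between calls to the robot, and variables do not carry over. Pictures are saved under pics/ and viewed, at most 10 in all, crops included, and the job is handed in when it is done.

Besides the shell and the picture viewer there is one more tool, called after "Emit:" as a command line: name --pt "numbers of a row" for each row, then --argument value for the rest. step_arm: Moves the arm, as the interface text tells. Its arguments: {"type":"object","properties":{"moves":{"type":"array","items":{"type":"array","items":{"type":"number"}}},"force":{"type":"number"}},"required":["moves"]}

```bash
mkdir -p pics; ls; cat > h.py <<'E'
import numpy as np, cv2
from station import arm, eyes
def cam(n):
    c=eyes.camera(n); c['R']=cv2.Rodrigues(np.array(c['rvec'],float))[0]; c['t']=np.array(c['tvec'],float); return c
def ray(c,uv):
    u,v=uv; x=(u-c['cx'])/c['fx']; y=(v-c['cy'])/c['fy']
    rd=np.hypot(x,y); r=rd
    for _ in range(30): r=rd/(1+c['k1']*r*r)
    s=r/rd if rd>0 else 1
    d=c['R'].T@np.array([x*s,y*s,1]); o=-c['R'].T@c['t']; return o,d/np.linalg.norm(d)
def plane(c,uv,z):
    o,d=ray(c,uv); return o+d*(z-o[2])/d[2]
def proj(c,P):
    p=c['R']@np.array(P,float)+c['t']; x,y=p[:2]/p[2]; f=1+c['k1']*(x*x+y*y)
    return np.array([c['fx']*x*f+c['cx'],c['fy']*y*f+c['cy']])
def tri(c1,u1,c2,u2):
    A=[];b=[]
    for c,u in((c1,u1),(c2,u2)):
        o,d=ray(c,u);M=np.eye(3)-np.outer(d,d);A.append(M);b.append(M@o)
    return np.linalg.lstsq(np.vstack(A),np.hstack(b),rcond=None)[0]
def save(n,img): cv2.imwrite('pics/'+n,cv2.cvtColor(img,cv2.COLOR_RGB2BGR))
E
python3 - <<'E'
from h import *
for n in('scene','top'):
    c=cam(n); save(n+'0.png',c['img']); print(n,c['fx'],c['k1'],(-c['R'].T@c['t']).round())
print(arm.sense())
E
```

```text
pics
scene 372.3839554884464 -0.07252776019965085 [1136. -247.  905.]
top 454.4448789267579 -0.008290289810901063 [ 477.    8. 1366.]
{'time': 0.1, 'joint_positions': array([-1.35456588e+00,  3.51198456e-01,  1.65230388e+00, -7.25251931e-07,
        1.13909688e+00, -8.45934727e-02]), 'qd': array([-3.34959587e-05, -1.03158394e-03, -1.15772104e-03, -7.16786180e-04,
       -2.12842699e-03, -1.36977544e-04]), 'tau': array([ 8.63523692e-04, -4.98026490e+01, -2.85704076e+01,  7.00080791e-02,
        2.39153492e-02, -2.99807846e-05]), 'position': array([ 162.93563475, -525.01460233,  218.16781049]), 'ee_rot': array([-3.10512921e+00, -4.70603350e-01,  1.04989454e-04]), 'force': array([-0.0471527 , -0.70503876, -0.11907009]), 'ft_torque': array([0.04718586, 0.01587583, 0.04458677]), 'gripper_force': 0.0, 'opening': 93.18406722342525}
```

View pics/scene0.png

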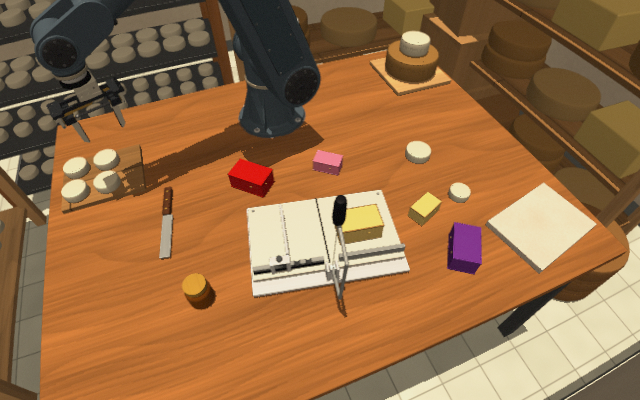

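View pics/top0.png

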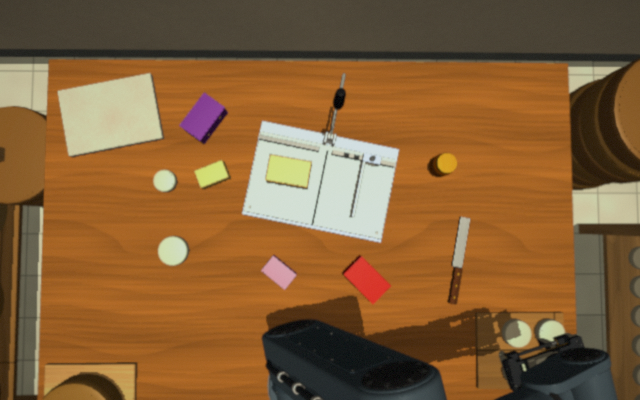

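The scene view shows the cutter at about (325,240), with the yellow block at (360,222) and the stop plate at (285,235). In the top view the board's corners are at about (263,121), (399,149), (380,242) and (243,214). There the cheese is at (288,171), the plate at (355,190) and the cap at (373,159). The smaller yellow block at (212,174) is a decoy.

```bash
cat > m.py <<'E'
from h import *
def yellow(c,lo,hi):
    hsv=cv2.cvtColor(c['img'],cv2.COLOR_RGB2HSV)
    return cv2.inRange(hsv,lo,hi)
def biggest(m):
    k=max(cv2.findContours(m,0,cv2.CHAIN_APPROX_NONE)[0],key=cv2.contourArea); return k
def board(c):
    hsv=cv2.cvtColor(c['img'],cv2.COLOR_RGB2HSV)
    m=((hsv[...,1]<60)&(hsv[...,2]>150)).astype(np.uint8)*255
    m[:,:230]=0;m[:,420:]=0;m[:100]=0;m[255:]=0
    m=cv2.morphologyEx(m,cv2.MORPH_CLOSE,np.ones((9,9)))
    k=cv2.convexHull(biggest(m))
    P=np.array([plane(c,p[0],35)[:2] for p in k],np.float32)
    return cv2.minAreaRect(P)
E
python3 - <<'E'
from m import *
t=cam('top'); s=cam('scene')
r=board(t); print('board',r, cv2.boxPoints(r).round(1).tolist())
for n,c in(('top',t),('scene',s)):
    hsv=cv2.cvtColor(c['img'],cv2.COLOR_RGB2HSV)
    for p in ([(288,171),(212,174),(320,190)] if n=='top' else [(362,216),(424,207),(362,232)]): print(n,p,hsv[p[1],p[0]])
    m=yellow(c,(22,70,90),(36,255,255)); 
    for k in cv2.findContours(m,0,2)[0]:
        if cv2.contourArea(k)>150:
            print(cv2.boundingRect(k),cv2.contourArea(k),cv2.boxPoints(cv2.minAreaRect(k)).round(1).tolist())
a=t['img'][110:250,235:410]; b=s['img'][180:300,235:420]
save('topc.png',cv2.resize(a,None,fx=4,fy=4,interpolation=2)); save('scenec.png',cv2.resize(b,None,fx=4,fy=4,interpolation=2))
E
```

```text
board ((600.2540893554688, -27.875274658203125), (415.28253173828125, 286.5379333496094), 78.36813354492188) [[418.1000061035156, -202.39999389648438], [698.7000122070312, -260.1000061035156], [782.4000244140625, 146.60000610351562], [501.79998779296875, 204.39999389648438]]
top (288, 171) [ 34 102 223]
top (212, 174) [ 34 119 223]
top (320, 190) [ 60  17 195]
(195, 160, 34, 28) 553.0 [[193.39999389648438, 170.39999389648438], [222.0, 159.0], [229.3000030517578, 177.3000030517578], [200.6999969482422, 188.6999969482422]]
(266, 155, 46, 33) 1079.5 [[264.6000061035156, 180.6999969482422], [269.5, 153.8000030517578], [311.5, 161.39999389648438], [306.6000061035156, 188.39999389648438]]
scene (362, 216) [ 25 136 240]
scene (424, 207) [ 25 137 239]
scene (362, 232) [ 21 148 131]
(341, 205, 42, 27) 699.5 [[338.0, 210.6999969482422], [378.3999938964844, 203.39999389648438], [382.20001220703125, 224.0], [341.79998779296875, 231.3000030517578]]
(412, 192, 29, 25) 337.5 [[411.5, 206.5], [428.5, 189.5], [440.0, 201.0], [423.0, 218.0]]
```

View pics/topc.png

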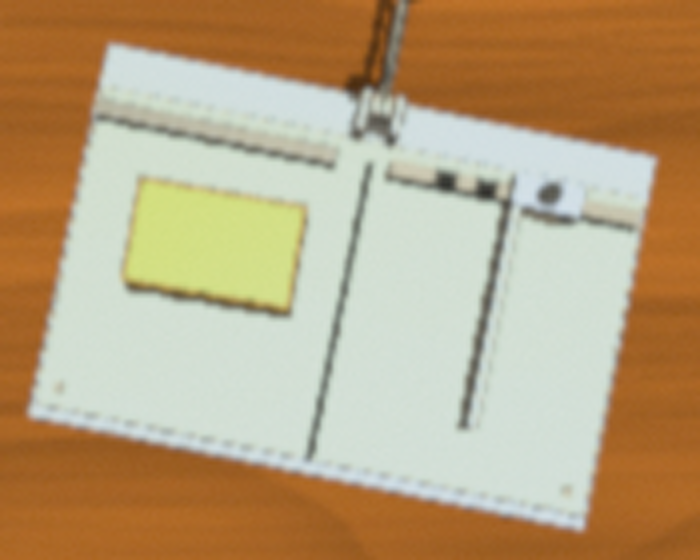

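View pics/scenec.png

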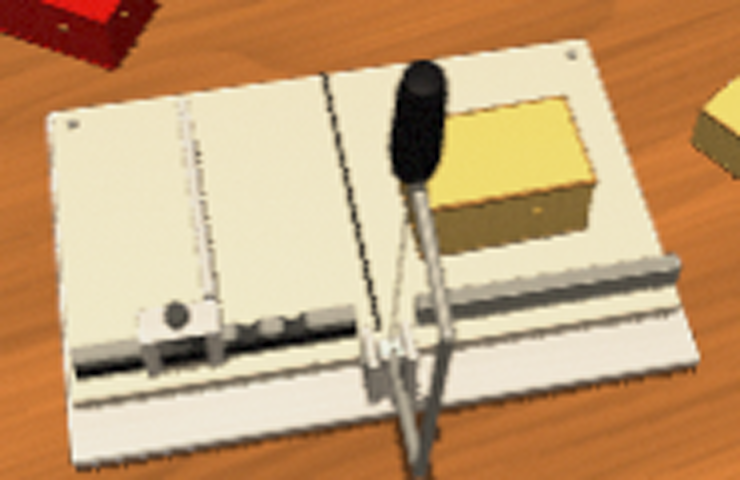

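```bash
python3 - <<'E'
from m import *
t=cam('top'); s=cam('scene')
T=lambda u,v:(235+(u+.5)/4-.5,110+(v+.5)/4-.5)
S=lambda u,v:(235+(u+.5)/4-.5,180+(v+.5)/4-.5)
F={'slot_far':((370,163),(380,330)),'slot_near':((310,458),(323,75)),'screwL':((60,387),(573,56)),'screwR':((567,490),(72,124)),
'ch+x+y':((140,178),(597,183)),'ch-x+y':((125,283),(570,98)),'cap':((549,194),(176,315)),'platenear_top':((470,428),(183,98))}
X={k:tri(t,T(*a),s,S(*b)) for k,(a,b) in F.items()}
for k,v in X.items(): print(k,v.round(1))
P={k:plane(t,T(*F[k][0]),35)[:2] for k in('slot_far','slot_near','screwL','screwR')}
yd=P['screwL']-P['screwR'];xd=P['slot_far']-P['slot_near']
print('top plane',{k:v.round(1) for k,v in P.items()},'yaw y',np.arctan2(-yd[0],yd[1]),'yaw x',np.arctan2(xd[1],xd[0]),np.linalg.norm(yd),np.linalg.norm(xd))
P={k:plane(s,S(*F[k][1]),35)[:2] for k in('slot_far','slot_near','screwL','screwR')}
yd=P['screwL']-P['screwR'];xd=P['slot_far']-P['slot_near']
print('scene plane',{k:v.round(1) for k,v in P.items()},'yaw y',np.arctan2(-yd[0],yd[1]),'yaw x',np.arctan2(xd[1],xd[0]))
print('cheese top corners', [plane(t,T(*p),95)[:2].round(1).tolist() for p in((140,178),(306,205),(290,308),(125,283))])
# fence/rail top edge points, notches at z=59
for p in ((100,105),(330,155),(447,178),(487,188),(635,220)): print('rail',plane(t,T(*p),59)[:2].round(1))
print('cap z89',plane(t,T(549,194),89)[:2].round(1),plane(s,S(176,315),89)[:2].round(1))
for p in((513,182),(465,428),(478,430),(516,215)): print('plate',plane(t,T(*p),87)[:2].round(1))
for p in((183,98),(208,295),(222,312)): print('plate s',plane(s,S(*p),87)[:2].round(1))
E
```

```text
slot_far [689.1 -45.9  35.4]
slot_near [471.7  -1.7  35.1]
screwL [524.  181.9  33.4]
screwR [ 448.3 -189.8   37.8]
ch+x+y [669.1 118.6  90.6]
ch-x+y [596.3 131.8  90.4]
cap [ 658.8 -171.8   87.7]
platenear_top [ 493.  -114.4   85.4]
top plane {'slot_far': array([689. , -46.2]), 'slot_near': array([471.6,  -2.1]), 'screwL': array([523.4, 180.6]), 'screwR': array([ 448.2, -190.4])} yaw y -0.20007834799521293 yaw x -0.20026573941938858 378.5729803864454 221.84221825679717
scene plane {'slot_far': array([689. , -45.5]), 'slot_near': array([471.8,  -1.3]), 'screwL': array([525.5, 182.2]), 'screwR': array([ 446.1, -189.4])} yaw y -0.21036467158936842 yaw x -0.2004838604457128
cheese top corners [[668.3, 118.0], [649.6, 1.3], [576.9, 12.5], [594.2, 128.1]]
rail [726.9 150.4]
rail [690.9 -16.2]
rail [ 674.4 -101.1]
rail [ 667.2 -130.1]
rail [ 644.2 -237.7]
cap z89 [ 658.7 -171. ] [ 659.3 -172.5]
plate [ 667.5 -145.7]
plate [ 492.9 -110.8]
plate [ 491.5 -120. ]
plate [ 644.  -147.7]
plate s [ 494.3 -114.5]
plate s [ 651.8 -149. ]
plate s [ 666.8 -144.8]
```

Heights agree with the text: board 35, plate 86, cheese top about 91. The cutter is at about (586.6, -25.3) with yaw -0.20. The stop face is at y≈-103 (joint about 0.022), so it needs about +43 mm. The cheese centre is at cutter (17, 96), about 0.05 rad off square. I'll move the tool behind the stop plate.

Emit:
step_arm --pt "0.43 0.2 0.17 0 0 0 0.5" --pt "0.43 0.413 0.349 0 0 0 1.07" --pt "0.43 0.413 0.349 0 0 0 1.07" --pt "0.43 0.413 0.349 0 0 0 1.07" --pt "0.43 0.413 0.349 0 0 0 1.07" --pt "0.43 0.413 0.349 0 0 0 1.07" --pt "0.43 0.413 0.349 0 0 0 1.07" --pt "0.43 0.413 0.349 0 0 0 1.07" --pt "0.43 0.413 0.349 0 0 0 1.07" --pt "0.43 0.413 0.349 0 0 0 1.07"

```text
time: 1.3
position: [546.3, -200.9, 218.7]
ee_rot: [2.432, 1.989, 0.0]
force: [1.1, -1.1, -0.3]
opening: 40.0
gripper_force: 0.0
```

Emit:
step_arm --pt "0.43 0 0 0 0 0 0" --pt "0.43 0 0 0 0 0 0" --pt "0.43 0 0 0 0 0 0"

```text
time: 1.6
position: [544.2, -203.2, 218.5]
ee_rot: [-2.433, -1.988, 0.001]
force: [0.5, -0.8, 0.2]
opening: 40.1
gripper_force: 0.0
```

Emit:
step_arm --pt "0.43 0.032 0.027 0 0 0 0" --pt "0.43 0.032 0.027 -0.04 0 0 0" --pt "0.43 0.032 0.027 -0.08 0 0 0" --pt "0.43 0.032 0.027 -0.12 0 0 0" --pt "0.43 0.032 0.027 -0.155 0 0 0" --pt "0.43 0.032 0.027 -0.155 0 0 0" --pt "0.43 0.032 0.027 -0.155 0 0 0"

```text
time: 2.3
position: [576.7, -176.6, 64.6]
ee_rot: [2.433, 1.987, -0.0]
force: [-0.3, -0.0, 0.4]
opening: 39.7
gripper_force: 0.0
```

```bash
cat > cut.py <<'E'
from m import *
xd=np.array([.980,-.199]);yd=np.array([.199,.980]);C=np.array([586.6,-25.3])
def rel(p): d=np.array(p)[:2]-C; return np.array([d@xd,d@yd]).round(1)
E
python3 - <<'E'
from cut import *
a=arm.sense(); print(a['position'],rel(a['position']),a['force'],2*np.arctan2(a['ee_rot'][1],a['ee_rot'][0])%np.pi-np.pi/2)
c=cam('scene'); save('s1.png',cv2.resize(c['img'][150:310,200:440],None,fx=3,fy=3,interpolation=2))
E
```

```text
[ 576.6841896  -176.55608008   64.58220842] [  20.4 -150.2] [-0.32041512 -0.03460966  0.41322776] -0.2013626335623755
```

View pics/s1.png

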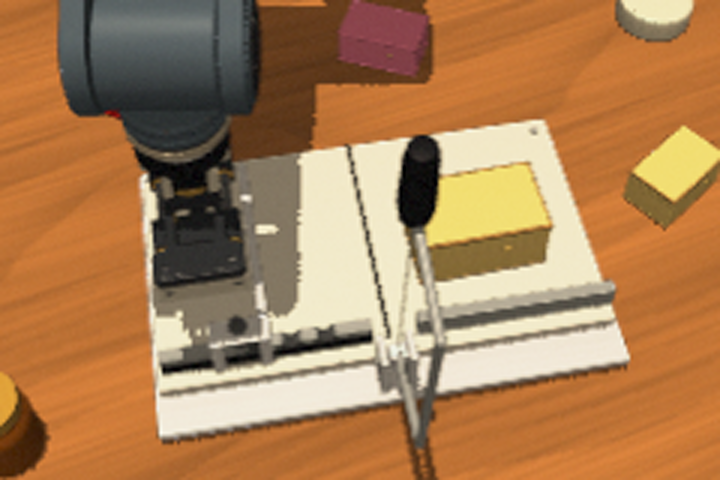

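Emit:
step_arm --pt "0.43 0.002 0.0098 0 0 0 0" --pt "0.43 0.004 0.0196 0 0 0 0" --pt "0.43 0.005 0.0245 0 0 0 0" --pt "0.43 0.0054 0.0265 0 0 0 0" --pt "0.43 0.0058 0.0284 0 0 0 0" --pt "0.43 0.0062 0.0304 0 0 0 0" --pt "0.43 0.0066 0.0323 0 0 0 0"

```text
time: 3.05
position: [583.6, -144.0, 64.1]
ee_rot: [2.431, 1.988, -0.001]
force: [-1.7, -4.4, 2.0]
opening: 40.1
gripper_force: 2.1
```

Emit:
step_arm --pt "0.43 0.0004 0.002 0 0 0 0" --pt "0.43 0.0008 0.0039 0 0 0 0" --pt "0.43 0.0012 0.0059 0 0 0 0" --pt "0.43 0.0016 0.0078 0 0 0 0" --pt "0.43 0.002 0.0098 0 0 0 0"

```text
time: 3.55
position: [585.2, -134.2, 63.5]
ee_rot: [2.431, 1.988, -0.002]
force: [-4.2, -15.6, 0.3]
opening: 39.9
gripper_force: 8.2
```

Emit:
step_arm --pt "0.43 0.0004 0.002 0 0 0 0" --pt "0.43 0.0008 0.0039 0 0 0 0" --pt "0.43 0.0012 0.0059 0 0 0 0"

```text
time: 3.85
position: [586.2, -129.5, 63.5]
ee_rot: [2.432, 1.987, -0.004]
force: [-3.3, -12.0, -0.5]
opening: 40.2
gripper_force: 6.3
```

Emit:
step_arm --pt "0.43 0.0004 0.002 0 0 0 0" --pt "0.43 0.0008 0.0039 0 0 0 0"

```text
time: 4.05
position: [587.1, -124.4, 63.5]
ee_rot: [2.432, 1.988, -0.002]
force: [-1.9, -6.2, -0.5]
opening: 40.1
gripper_force: 3.1
```

```bash
cat > cap.py <<'E'
from cut import *
import sys
c=cam('scene'); a=arm.sense()
save(sys.argv[1],cv2.resize(c['img'][200:310,230:430],None,fx=4,fy=4,interpolation=2))
g=cv2.cvtColor(c['img'],cv2.COLOR_RGB2GRAY)
# dark blobs near predicted cap path, lit cap on light carriage
for yc in range(-130,-70,2):
    p=proj(c,[*(C+100*xd+yc*yd),89]).round().astype(int); print(yc,p.tolist(),g[p[1]-1:p[1]+2,p[0]-1:p[0]+2].mean().round(),end=' | ')
print(rel(a['position']),a['force'].round(1))
E
python3 cap.py s2.png
```

```text
-130 [279, 258] 195.0 | -128 [279, 258] 195.0 | -126 [280, 258] 156.0 | -124 [281, 258] 124.0 | -122 [282, 258] 116.0 | -120 [282, 258] 116.0 | -118 [283, 257] 115.0 | -116 [284, 257] 106.0 | -114 [285, 257] 82.0 | -112 [286, 257] 58.0 | -110 [286, 257] 58.0 | -108 [287, 257] 43.0 | -106 [288, 257] 43.0 | -104 [289, 257] 43.0 | -102 [290, 256] 57.0 | -100 [290, 256] 57.0 | -98 [291, 256] 79.0 | -96 [292, 256] 101.0 | -94 [293, 256] 114.0 | -92 [294, 256] 116.0 | -90 [294, 256] 116.0 | -88 [295, 256] 116.0 | -86 [296, 255] 115.0 | -84 [297, 255] 126.0 | -82 [297, 255] 126.0 | -80 [298, 255] 157.0 | -78 [299, 255] 184.0 | -76 [300, 255] 175.0 | -74 [301, 255] 145.0 | -72 [301, 255] 145.0 | [ 20.3 -96.5] [-2.  -3.8 -0.3]
```

View pics/s2.png

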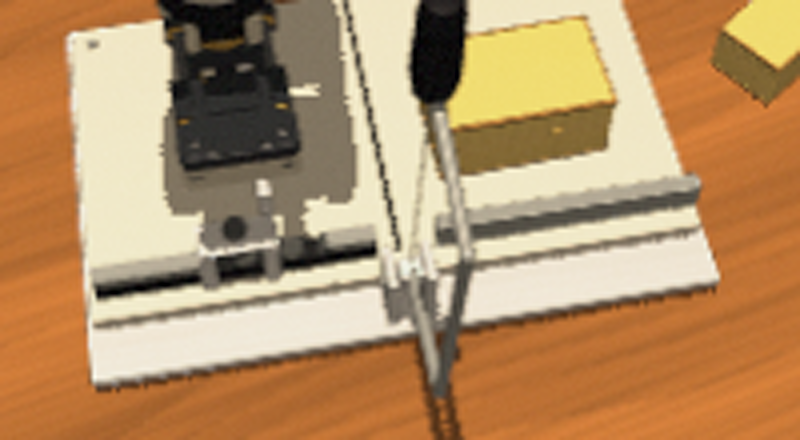

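Cap centre is at about (288,257) in the scene image, so the roller is at y≈-106. It is past the outer notch with about 20 mm to go. I'll go slower and watch for the force dip.

Emit:
step_arm --pt "0.43 0.0004 0.002 0 0 0 0" --pt "0.43 0.0008 0.0039 0 0 0 0" --pt "0.43 0.0012 0.0059 0 0 0 0" --pt "0.43 0.0016 0.0078 0 0 0 0" --pt "0.43 0.002 0.0098 0 0 0 0" --pt "0.43 0.0022 0.0108 0 0 0 0" --pt "0.43 0.0024 0.0118 0 0 0 0"

```text
time: 4.8
position: [589.8, -111.7, 63.5]
ee_rot: [-2.432, -1.989, 0.0]
force: [-0.7, -1.3, -1.0]
opening: 40.0
gripper_force: 0.8
```

Emit:
step_arm --pt "0.43 0.0002 0.001 0 0 0 0" --pt "0.43 0.0004 0.002 0 0 0 0"

```text
time: 5.0
position: [590.4, -109.5, 63.7]
ee_rot: [-2.432, -1.989, -0.001]
force: [0.1, -0.1, -0.4]
opening: 39.4
gripper_force: 0.0
```

Emit:
step_arm --pt "0.43 0 0 0 0 0 0" --pt "0.43 0 0 0 0 0 0"

```text
time: 5.2
position: [590.3, -109.7, 63.7]
ee_rot: [2.432, 1.989, 0.0]
force: [-0.5, 0.9, 0.5]
opening: 39.8
gripper_force: 0.0
```

```bash
python3 cap.py s3.png
```

```text
-130 [279, 258] 232.0 | -128 [279, 258] 232.0 | -126 [280, 258] 232.0 | -124 [281, 258] 232.0 | -122 [282, 258] 232.0 | -120 [282, 258] 232.0 | -118 [283, 257] 232.0 | -116 [284, 257] 228.0 | -114 [285, 257] 206.0 | -112 [286, 257] 168.0 | -110 [286, 257] 168.0 | -108 [287, 257] 133.0 | -106 [288, 257] 116.0 | -104 [289, 257] 116.0 | -102 [290, 256] 116.0 | -100 [290, 256] 116.0 | -98 [291, 256] 114.0 | -96 [292, 256] 104.0 | -94 [293, 256] 79.0 | -92 [294, 256] 56.0 | -90 [294, 256] 56.0 | -88 [295, 256] 43.0 | -86 [296, 255] 45.0 | -84 [297, 255] 50.0 | -82 [297, 255] 50.0 | -80 [298, 255] 69.0 | -78 [299, 255] 92.0 | -76 [300, 255] 110.0 | -74 [301, 255] 115.0 | -72 [301, 255] 115.0 | [ 20.5 -82.1] [0.3 0.2 0.1]
```

The cap is now at about (296,255), roller y≈-86, and the force has dropped to zero, so the stop is in the middle notch. I'll back off, lift, and swing round the robot side of the wire to behind the cheese.

Emit:
step_arm --pt "0.43 -0.002 -0.01 0 0 0 0" --pt "0.43 -0.004 -0.0196 0 0 0 0" --pt "0.43 -0.004 -0.0196 0.045 0 0 0" --pt "0.43 -0.004 -0.0196 0.09 0 0 0" --pt "0.43 -0.03 0.02 0.1 0 0 0" --pt "0.43 -0.05 0.06 0.1 0 0 0" --pt "0.43 -0.062 0.096 0.1 0 0 0" --pt "0.43 -0.05 0.135 0.1 0 0 0" --pt "0.43 -0.03 0.175 0.1 0 0 0"

```text
time: 6.15
position: [559.9, 65.6, 164.2]
ee_rot: [2.433, 1.987, 0.0]
force: [0.4, -0.7, 0.1]
opening: 40.0
gripper_force: 0.0
```

Emit:
step_arm --pt "0.43 0.02 0.04 0 0 0 0" --pt "0.43 0.05 0.08 0 0 0 0" --pt "0.43 0.05 0.08 0 0 0 0" --pt "0.43 0.05 0.08 0 0 0 0"

```text
time: 6.55
position: [610.3, 144.9, 163.1]
ee_rot: [-2.431, -1.99, 0.001]
force: [0.6, -0.7, -0.3]
opening: 39.9
gripper_force: 0.0
```

Emit:
step_arm --pt "0.43 0.03 0.01 0 0 0 0" --pt "0.43 0.03 0.01 0 0 0 0" --pt "0.43 0.03 0.01 -0.04 0 0 0" --pt "0.43 0.03 0.01 -0.08 0 0 0" --pt "0.43 0.03 0.01 -0.105 0 0 0" --pt "0.43 0.03 0.01 -0.105 0 0 0"

```text
time: 7.15
position: [637.5, 153.2, 55.4]
ee_rot: [-2.431, -1.985, 0.009]
force: [0.1, 0.4, -0.2]
opening: 40.0
gripper_force: 0.0
```

```bash
python3 cap.py s4.png | grep -o -- '| \[.*'; python3 - <<'E'
from cut import *
c=cam('top'); g=cv2.cvtColor(c['img'],cv2.COLOR_RGB2GRAY)
m=yellow(c,(22,70,90),(36,255,255)); k=[k for k in cv2.findContours(m,0,2)[0] if cv2.contourArea(k)>150 and cv2.boundingRect(k)[0]>235]
for q in k: print(cv2.boundingRect(q),[rel(plane(c,p,95)).tolist() for p in cv2.boxPoints(cv2.minAreaRect(q))])
for y in range(-100,-70,3):
    p=proj(c,[*(C+100*xd+y*yd),89]).round().astype(int); print(y,g[p[1],p[0]-1:p[0]+2].mean().round(),end=' | ')
E
```

```text
| [ 15.8 185.8] [-0.6 -0.4  0.1]
(275, 156, 37, 32) [[-23.7, 138.9], [52.7, 140.9], [55.0, 37.4], [-21.4, 35.7]]
-100 229.0 | -97 220.0 | -94 193.0 | -91 141.0 | -88 110.0 | -85 101.0 | -82 108.0 | -79 132.0 | -76 186.0 | -73 215.0 |
```

View pics/s4.png

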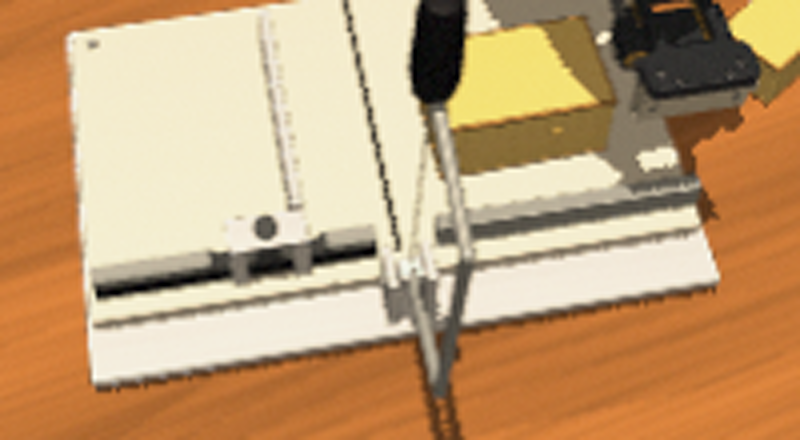

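The stop plate at (280,110) in the crop and the cap at (265,227) confirm the middle notch. The gripper at (690,55) is behind the block's +y end. Next I push the cheese in -y.

Emit:
step_arm --pt "0.43 -0.002 -0.0098 0 0 0 0" --pt "0.43 -0.0036 -0.0176 0 0 0 0" --pt "0.43 -0.0044 -0.0216 0 0 0 0" --pt "0.43 -0.0052 -0.0255 0 0 0 0" --pt "0.43 -0.006 -0.0294 0 0 0 0" --pt "0.43 -0.0068 -0.0333 0 0 0 0" --pt "0.43 -0.0076 -0.0372 0 0 0 0" --pt "0.43 -0.0084 -0.0412 0 0 0 0" --pt "0.43 -0.0092 -0.0451 0 0 0 0" --pt "0.43 -0.01 -0.049 0 0 0 0"

```text
time: 8.25
position: [630.1, 105.9, 58.6]
ee_rot: [-2.432, -1.988, 0.0]
force: [1.0, 4.9, 4.1]
opening: 40.1
gripper_force: 2.3
```

Emit:
step_arm --pt "0.43 -0.0008 -0.0039 0 0 0 0" --pt "0.43 -0.0016 -0.0078 0 0 0 0" --pt "0.43 -0.0024 -0.0118 0 0 0 0" --pt "0.43 -0.0032 -0.0157 0 0 0 0" --pt "0.43 -0.004 -0.0196 0 0 0 0" --pt "0.43 -0.0048 -0.0235 0 0 0 0" --pt "0.43 -0.0056 -0.0274 0 0 0 0" --pt "0.43 -0.0064 -0.0314 0 0 0 0" --pt "0.43 -0.0072 -0.0353 0 0 0 0" --pt "0.43 -0.0076 -0.0372 0 0 0 0"

```text
time: 9.25
position: [622.6, 68.5, 58.6]
ee_rot: [-2.432, -1.988, 0.0]
force: [1.5, 3.2, 1.5]
opening: 40.0
gripper_force: 1.9
```

```bash
cat > chk.py <<'E'
from cut import *
a=arm.sense(); print(rel(a['position']),a['position'].round(1),a['force'].round(1))
c=cam('top'); g=cv2.cvtColor(c['img'],cv2.COLOR_RGB2GRAY)
m=yellow(c,(22,70,90),(36,255,255)); k=[k for k in cv2.findContours(m,0,2)[0] if cv2.contourArea(k)>150 and cv2.boundingRect(k)[0]>235]
for q in k: print(cv2.boundingRect(q),[rel(plane(c,p,95)).tolist() for p in cv2.boxPoints(cv2.minAreaRect(q))])
w=[];ys=np.arange(-105,-64,.5)
for y in ys:
    p=proj(c,[*(C+100*xd+y*yd),89]); w.append(g[int(round(p[1])),int(round(p[0]))])
w=np.clip(150-np.array(w,float),0,None); print('cap y',(w*ys).sum()/w.sum())
E
python3 chk.py
```

```text
[16.6 99.1] [622.6  68.5  58.6] [1.5 3.2 1.5]
(310, 163, 25, 31) [[-25.7, 36.1], [51.5, 37.8], [52.9, -28.9], [-24.3, -30.4]]
cap y -85.20825515947467
```

Emit:
step_arm --pt "0.43 -0.0006 -0.0029 0 0 0 0" --pt "0.43 -0.0012 -0.0059 0 0 0 0" --pt "0.43 -0.0018 -0.0088 0 0 0 0" --pt "0.43 -0.0024 -0.0118 0 0 0 0" --pt "0.43 -0.003 -0.0147 0 0 0 0" --pt "0.43 -0.0036 -0.0176 0 0 0 0" --pt "0.43 -0.0042 -0.0206 0 0 0 0" --pt "0.43 -0.0046 -0.0225 0 0 0 0" --pt "0.43 -0.005 -0.0245 0 0 0 0" --pt "0.43 -0.0052 -0.0255 0 0 0 0"

```text
time: 10.3
position: [617.3, 43.2, 58.5]
ee_rot: [-2.432, -1.988, 0.0]
force: [0.0, 2.4, -0.4]
opening: 39.6
gripper_force: 1.3
```

Emit:
step_arm --pt "0.43 -0.0001 -0.0005 0 0 0 0" --pt "0.43 -0.0002 -0.001 0 0 0 0" --pt "0.43 -0.0003 -0.0015 0 0 0 0"

```text
time: 10.6
position: [617.1, 41.9, 58.5]
ee_rot: [-2.432, -1.989, 0.0]
force: [0.1, 1.6, -1.9]
opening: 40.2
gripper_force: 1.1
```

Emit:
step_arm --pt "0.43 -0.0001 -0.0005 0 0 0 0" --pt "0.43 -0.0002 -0.001 0 0 0 0"

```text
time: 10.8
position: [616.9, 40.9, 58.6]
ee_rot: [-2.432, -1.989, 0.0]
force: [0.6, 2.1, -1.6]
opening: 39.5
gripper_force: 1.0
```

Emit:
step_arm --pt "0.43 -0.0001 -0.0005 0 0 0 0" --pt "0.43 -0.0002 -0.001 0 0 0 0"

```text
time: 11.0
position: [616.7, 39.9, 58.6]
ee_rot: [-2.432, -1.988, 0.0]
force: [0.5, 3.4, -2.0]
opening: 40.0
gripper_force: 1.1
```

Emit:
step_arm --pt "0.43 -0.0001 -0.0005 0 0 0 0" --pt "0.43 -0.0001 -0.0005 0 0 0 0"

```text
time: 11.2
position: [616.6, 39.3, 58.6]
ee_rot: [2.432, 1.988, -0.0]
force: [-0.1, 1.6, -1.0]
opening: 40.3
gripper_force: 0.6
```

```bash
python3 chk.py
```

```text
[16.6 69.3] [616.6  39.3  58.6] [-0.1  1.6 -1. ]
(323, 166, 22, 30) [[-25.8, -1.7], [51.0, 0.3], [52.6, -58.1], [-24.2, -59.9]]
cap y -85.22165427509293
```

Emit:
step_arm --pt "0.43 -0.0001 -0.0005 0 0 0 0" --pt "0.43 -0.0001 -0.0005 0 0 0 0"

```text
time: 11.45
position: [616.6, 38.9, 58.6]
ee_rot: [-2.432, -1.989, -0.0]
force: [1.1, 2.0, -0.4]
opening: 39.8
gripper_force: 0.9
```

Emit:
step_arm --pt "0.43 -0.0001 -0.0005 0 0 0 0" --pt "0.43 -0.0001 -0.0005 0 0 0 0"

```text
time: 11.65
position: [616.7, 38.8, 58.7]
ee_rot: [-2.432, -1.988, -0.001]
force: [1.9, 5.1, -1.6]
opening: 39.9
gripper_force: 2.4
```

Emit:
step_arm --pt "0.43 -0.0001 -0.0005 0 0 0 0" --pt "0.43 -0.0001 -0.0005 0 0 0 0"

```text
time: 11.85
position: [616.7, 38.7, 58.7]
ee_rot: [-2.432, -1.988, -0.002]
force: [1.7, 8.1, -1.7]
opening: 40.2
gripper_force: 4.0
```

Force climbed to 8 N with the finger stalled, so the cheese is against the stop. I'll hold briefly, then check before releasing.

Emit:
step_arm --pt "0.43 0 0 0 0 0 0" --pt "0.43 0 0 0 0 0 0" --pt "0.43 0 0 0 0 0 0"

```text
time: 12.15
position: [616.7, 38.7, 58.8]
ee_rot: [-2.432, -1.988, -0.002]
force: [2.8, 6.4, -2.1]
opening: 40.1
gripper_force: 4.0
```

Emit:
step_arm --pt "0.43 0.0004 0.002 0 0 0 0" --pt "0.43 0.002 0.01 0 0 0 0" --pt "0.43 0.006 0.03 0 0 0 0" --pt "0.43 0.01 0.05 0 0 0 0" --pt "0.43 0.012 0.06 0.04 0 0 0" --pt "0.43 0.012 0.06 0.08 0 0 0" --pt "0.43 0.0 0.09 0.1 0 0 0" --pt "0.43 -0.03 0.12 0.1 0 0 0" --pt "0.43 -0.07 0.14 0.1 0 0 0" --pt "0.43 -0.07 0.14 0.1 0 0 0"

```text
time: 13.15
position: [542.5, 180.1, 158.7]
ee_rot: [-2.428, -1.992, 0.003]
force: [1.5, -0.6, -0.3]
opening: 39.8
gripper_force: 0.0
```

```bash
python3 chk.py; python3 cap.py s5.png | grep -o -- '-8[0-9] [^|]*'; python3 - <<'E'
from h import *
c=cam('top'); save('t5.png',cv2.resize(c['img'][110:250,235:410],None,fx=4,fy=4,interpolation=2))
E
```

```text
[-84.1 192.5] [542.5 180.1 158.7] [ 1.5 -0.6 -0.3]
(299, 162, 46, 34) [[-25.4, 59.4], [52.0, 59.9], [52.5, -58.8], [-25.0, -58.9]]
cap y -85.44453312051077
-88 [295, 256] 87.0 
-86 [296, 255] 91.0 
-84 [297, 255] 102.0 
-82 [297, 255] 102.0 
-80 [298, 255] 140.0
```

View pics/t5.png

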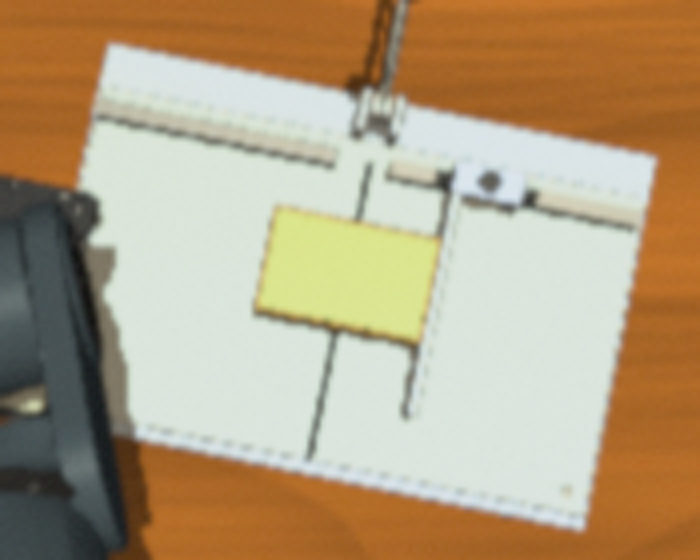

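View pics/s5.png

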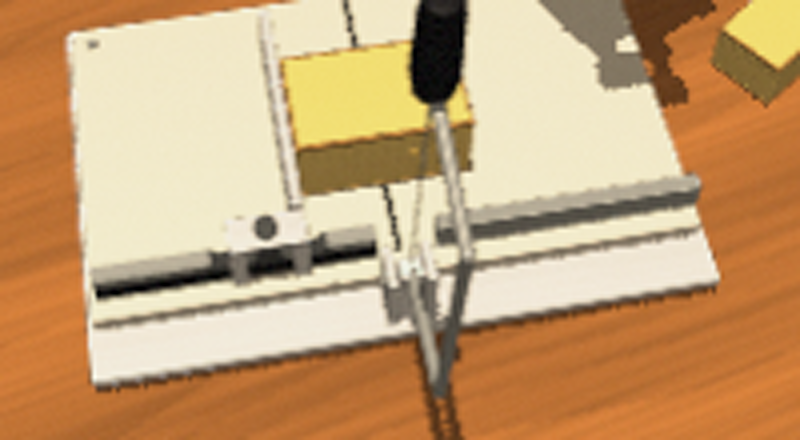

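The cheese's end lies flat along the plate (top view (440,240) to (420,345)). The cap at (489,181) sits midway between the outer and inner notches, and the gripper is clear. I'm handing the job in.

```bash
python3 -c "
from station import arm
print(arm.close_job())"
```

```text
the job is handed in; nothing more can be done
None
```

The job is handed in: the cameras show the stop in the middle notch, the cheese's end flat and square against it, and the gripper clear; I was given no verdict from the judge.

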